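# Refit the pulleys of a shaker drive and hold its belt tensioner back

## Robot

A 6-joint arm with a two-finger parallel gripper is mounted at the origin on a cart in front of the work surface, level with it; the furniture and walls round the work are solid. World frame = base frame: x ahead of the robot, y to its left, z up, the work surface at z = 0. Lengths are in m, angles in rad, forces in N, time in s.
With the tool pointing down it reaches from about 0.3 to 0.875 m from the base axis. Payload 6.4 kg.
Tool frame: the origin (TCP) lies at the very end of the fingers, on their centre line; the grasp point (between the pads) lies 19 mm behind it; x points along the fingers, y is the direction in which the jaws open and shut, and the axes are right-handed (so a half turn about x gives the same grasp; the last joint's range is limited). The gripper opens to 85 mm and grips with 20 to 120 N. Pads are 22 mm wide; open, the fingers measure 114 mm over their backs; the gripper's body (76 mm by 85 mm) begins 54 mm behind the grasp point. The pads swing forward as they close: fully open they stand 13 mm farther back than shut.
Start: joints at [-1.547, 0.181, 1.607, -0, 1.354, -0.206], TCP at [0.131, -0.56, 0.193] pointing down, gripper open.
Joint ranges: [-2.99, 2.99], [-0.89, 2.07], [0.3, 2.58], [-1.14, 4.28], [0, 2.63], [-3.12, 3.12]. Speed limits (rad/s): [2.57, 2.57, 3.01, 3.14, 3.14, 3.14].

## Interface

Orientations are given as a unit quaternion [w, x, y, z].
In Python, from bench import status, optics, hand_in gives the robot as it stands. The module is installed in compiled form; this text tells all that it offers.
- The arm moves only by the shell command python3 -m jog 'ROWS'. ROWS is JSON, one flat list of numbers, 5 for each row, row after row: the shift along the tool's x, y, z in mm, then the turn about the tool's x in degrees, then the opening in per cent of the stroke, from 0 (shut) to 100 (fully open). In form: [tx, ty, tz, yaw, gripper, tx, ty, tz, yaw, gripper, ...]. A call has exactly 5 rows; each row is the pose to reach, as a shift and turn from the pose commanded when the call began, along the tool's axes at that moment; what a row does not reach only later rows make up. A row lasts 1/10 s, in which the tool goes at most 50 mm and 8.59 degrees, less where a joint would pass 70% of its speed; a pose out of reach is approached as far as the arm can. A call with a gripper value outside its range is refused whole. The fingers move at their own pace and stop on an object; the grip force is fixed at half the most. Time passes only in rows, so rows that repeat a pose let the fingers close, or fill a call up. It gives the time, the measured TCP pose, the force and the opening at its end, in the units of the state.
- status.get_obs(): the state, without advancing time (a new reading comes with each control period).
- optics.camera(name): name is "side" or "top"; returns the picture (480x640x3 uint8, red, green, blue); there is no depth.
- optics.get_calibration(name): a dict with "vertical_fov" (degrees; the focal length in pixels is half the picture's height over the tangent of half this angle, whatever the lens; pixels are square), "cx", "cy" (the principal point, pixels), "extrinsics" (4x4, takes a point from camera to world coordinates). Camera axes: x right, y up, looking along -z (the intrinsics and any distortion apply to the point x, -y, -z); pixel columns grow to the right and rows downward; lengths in m; the calibration is good to about 2 mm. A picture is of the moment at which its call begins. get_calibration takes no time and is no camera call.
- hand_in(): hands the job in, once; it reports no verdict.
The state is a dict: "time_s": time; "q": joint angles; "dq": joint speeds; "joint_efforts": joint torques, N m; "eef_pos": TCP position; "eef_rot": TCP orientation; "wrist_force": force on the tool from outside, world axes, zero at the start; "torque": the same for the moment, N m; "opening": opening from 0.0 (shut) to 1.0 (fully open).
Only numpy, scipy, OpenCV 4.12 (cv2) and the standard library are available. Lean on these libraries where they do the work, as an engineer would, in place of code of your own. Each camera call takes 0.05 s, during which the arm holds its last target. There are 200 camera calls.

## Task

The shaker drive is open for a belt change: slip the small toothed pulley onto the thin shaft and the large one onto the thick shaft, hub up as they lie, each fully home on its shoulder, and let go of them. Then take the knob on the tensioner's roller and swing the sprung arm away from the pulleys until it is against its stop, and finish holding it there so that the belt can be put on. Leave the timer and the T-handled key where they are.

Things in the scene. Friction and masses are not known exactly. Their poses are not given: they have to be found in the camera images.
- drive_unit: low grey box with a bright metal deck, 160 (x) x 250 (y) x 50 mm high, fixed to the bench, turned about the vertical by up to 0.35 rad; origin at the centre of its underside, z up, deck at z = 50. At yaw 0 its front (-x) faces the robot. On the deck: the thick spindle shaft at (30, 75), the thin motor shaft at (30, -75), the tensioner pivot at (-45, 45), all upright; everything else on the deck is lower than 82 mm above the bench except the shafts and the tensioner's knob
- spindle_seat (a point): on the axis of the thick shaft (14.5 mm diameter), at the top of its shoulder (24 mm diameter, 58 above the bench), where the underside of the large pulley comes to rest; the shaft stands 42 above this point and tapers to 9.5 mm over its last 7 mm
- motor_seat (a point): on the axis of the thin shaft (10.5 mm diameter), at the top of its shoulder (19 mm diameter, 58 above the bench), where the underside of the small pulley comes to rest; the shaft stands 42 above this point and tapers to 5.5 mm over its last 7 mm
- tension_pivot (a point): on the upright pivot axis of the tensioner arm, at deck height; the roller's axis is 75 mm from it
- idler: roller with a grip on top, carried at the end of the tensioner arm and free to spin on its own upright axis; origin on that axis, 57.5 above the bench, z up. Aluminium roller 29 mm diameter from 2 to 18 above the origin, above it a thin steel neck, then a black fluted cylindrical knob 18 mm diameter from 22 to 54 above the origin. It swings with the arm about tension_pivot
- tension_arm (a joint): swing of the tensioner arm about tension_pivot: 0 as its spring rests it (roller in between the two shafts; seen in the unit's frame the roller then lies from the pivot toward +x and a little -y), growing as the arm is swung clockwise seen from above, the roller going to the unit's front (-x), up to the stop at 1.047 rad where the arm points along the unit's -y. The torsion spring always pulls back to 0: at the knob it takes about 3.5 N to start and about 8 N at the stop
- large_pulley: large aluminium toothed pulley lying on the bench hub up: flanged toothed body 60 mm diameter, 16 high, on it a hub 28 mm diameter, 20 high (36 in all), bore 16 mm right through; origin at the centre of its underside, z up along the bore; about 0.13 kg
- small_pulley: small aluminium toothed pulley lying on the bench hub up: flanged toothed body 40 mm diameter, 16 high, on it a hub 22 mm diameter, 20 high (36 in all), bore 12 mm right through; origin at the centre of its underside, z up along the bore; about 0.06 kg
- timer: white countdown timer 66 x 62 x 17 lying on the bench beyond the work, a bystander; origin at the centre of its underside
- t_wrench: T-handled key 156 x 84 x 17 lying on the bench to the right of the pulleys, a bystander; origin at the middle of its underside
Not all that is in view belongs to the job. What is shaped like the small_pulley but blue or turquoise is not meant.

How it is judged:
By the outcome, as a careful person would: the job done as asked, in the order asked, and still so for the second after the job is handed in, while the arm keeps its last pose, push and grip.
It also fails if it takes over 72 s, if anything falls off the work surface, if the arm or the gripper's body presses on something with over 40 N, if the wrist force passes 120 N, or if a joint passes its speed limit or range.

## Working session

There is one attempt and no reset: what is moved stays moved. The work goes in short steps, Python scripts to look and compute and a shell command to move; the robot and the scene stay as the last step left them, time stands still between calls to the robot, and variables do not carry over. Pictures are saved under pics/ and viewed, on a budget of 10 in all, crops included, one or two more only if the job needs it, and the job is handed in when it is done.

```bash
mkdir -p pics; ls
python3 - <<'E'
from bench import status, optics
import cv2, numpy as np
np.set_printoptions(precision=4,suppress=True)
o=status.get_obs(); print(o)
for n in("top","side"):
    print(n,optics.get_calibration(n)); cv2.imwrite(f"pics/{n}0.png",optics.camera(n)[:,:,::-1])
E
```

```text
pics
{'time_s': 0.0, 'q': array([-1.5473,  0.1815,  1.608 , -0.    ,  1.3538, -0.2063]), 'dq': array([ 0.0017,  0.0017,  0.0006, -0.0009, -0.0014,  0.0022]), 'joint_efforts': array([  0.0006, -44.4869, -35.1333,  -0.    ,   0.0091,  -0.    ]), 'eef_pos': array([ 0.131 , -0.5593,  0.1923]), 'eef_rot': array([ 0.0805,  0.7025,  0.0817, -0.7024]), 'wrist_force': array([-0.7647,  0.3348, -0.4896]), 'torque': array([ 0.0301, -0.0158, -0.0268]), 'opening': 0.999517166833244}
top {'vertical_fov': 54.8066657902583, 'cx': 313.89183121497126, 'cy': 241.03814112414747, 'extrinsics': array([[-0.0094,  0.9963, -0.0859,  0.4837],
       [-0.9997, -0.0073,  0.0246, -0.0092],
       [ 0.0238,  0.0861,  0.996 ,  1.0139],
       [ 0.    ,  0.    ,  0.    ,  1.    ]])}
side {'vertical_fov': 47.24733051106216, 'cx': 319.7351449859286, 'cy': 238.29136890050768, 'extrinsics': array([[-0.9909,  0.0778, -0.1101,  0.4415],
       [-0.1338, -0.6687,  0.7314,  0.7509],
       [-0.0168,  0.7394,  0.673 ,  0.8084],
       [ 0.    ,  0.    ,  0.    ,  1.    ]])}
```

View pics/top0.png

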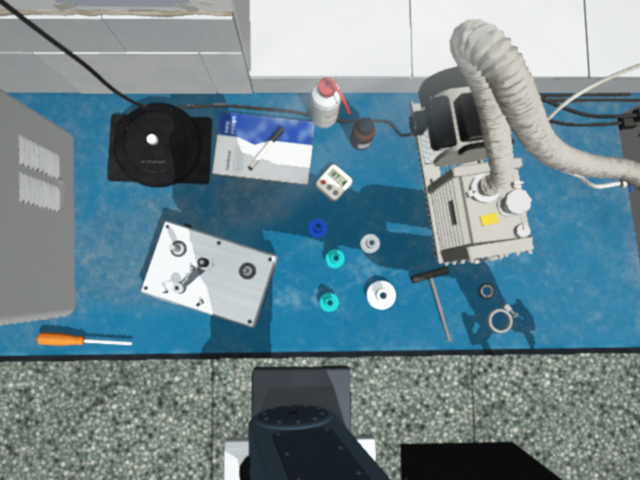

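View pics/side0.png

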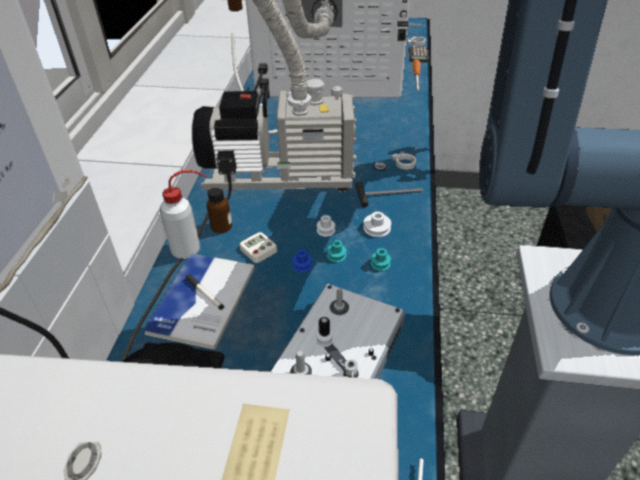

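The top view shows the large pulley at (381,294), the small silver one at (370,243), the thick shaft at (178,248), the thin shaft at (248,270) and the knob at (204,262). The turquoise and blue decoys are at (335,258), (329,302) and (318,228). Next I zoom in to measure.

```bash
cat > h.py <<'E'
import numpy as np, cv2
from bench import status, optics
np.set_printoptions(precision=4,suppress=True)
def K(n):
    c=optics.get_calibration(n); f=240/np.tan(np.radians(c["vertical_fov"]/2)); return f,c["cx"],c["cy"],np.array(c["extrinsics"])
def ray(n,p):
    f,cx,cy,E=K(n); d=E[:3,:3]@np.array([(p[0]-cx)/f,-(p[1]-cy)/f,-1]); return E[:3,3],d
def onz(n,p,z):
    o,d=ray(n,p); return o+d*(z-o[2])/d[2]
def proj(n,P):
    f,cx,cy,E=K(n); q=E[:3,:3].T@(np.array(P)-E[:3,3]); return np.array([cx-f*q[0]/q[2],cy+f*q[1]/q[2]])
def tri(a,b):
    (o1,d1),(o2,d2)=ray("top",a),ray("side",b); d1=d1/np.linalg.norm(d1);d2=d2/np.linalg.norm(d2)
    s=np.linalg.lstsq(np.c_[d1,-d2],o2-o1,rcond=None)[0]; A=o1+s[0]*d1;B=o2+s[1]*d2; return (A+B)/2,np.linalg.norm(A-B)
E
python3 - <<'E'
from h import *
t=cv2.imread("pics/top0.png"); s=cv2.imread("pics/side0.png")
up=lambda i,x,y,w,h:cv2.resize(i[y:y+h,x:x+w],(400,300),interpolation=cv2.INTER_CUBIC)
cv2.imwrite("pics/z0.png",np.vstack([np.hstack([up(t,140,215,140,105),up(t,320,225,100,75+15)]),np.hstack([up(s,270,280,140,105),up(s,300,200,100,75)])]))
print("corners")
hsv=cv2.cvtColor(t,cv2.COLOR_BGR2HSV)
m=((hsv[:,:,1]<60)&(hsv[:,:,2]>120)).astype(np.uint8)
for c in cv2.findContours(m,cv2.RETR_EXTERNAL,cv2.CHAIN_APPROX_NONE)[0]:
    (x,y),(w,h),a=cv2.minAreaRect(c)
    if 100<x<420 and 200<y<330 and w*h>80: print((x,y),(w,h),a,onz("top",(x,y),.05 if w*h>5000 else .016), cv2.boxPoints(((x,y),(w,h),a)) if w*h>5000 else cv2.minEnclosingCircle(c))
E
```

```text
corners
(381.0, 295.0) (28.0, 28.0) 90.0 [ 0.4523 -0.177   0.016 ] ((380.736572265625, 294.4892578125), 14.775359153747559)
(369.5, 243.0) (18.0, 19.0) 90.0 [ 0.5646 -0.1544  0.016 ] ((369.6891784667969, 243.10134887695312), 9.751690864562988)
(208.47373962402344, 274.0825500488281) (120.76167297363281, 76.71052551269531) 17.65012550354004 [0.4999 0.1856 0.05  ] [[139.3058 292.3246]
 [162.5647 219.2251]
 [277.6417 255.8405]
 [254.3827 328.9399]]
```

View pics/z0.png

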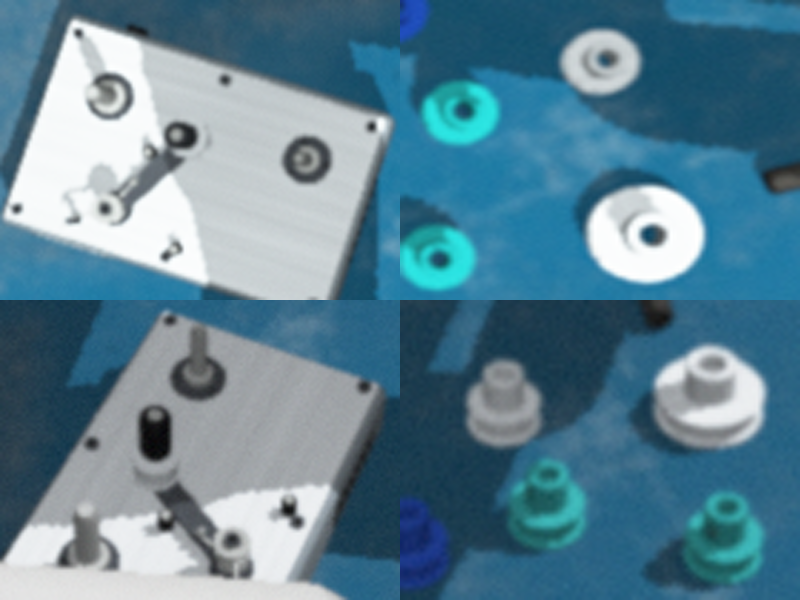

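Run:
```python
from h import *
print("small",onz("top",(369.7,243.1),.016),onz("top",(371.25,243),.036),tri((371.25,243),(326,217.75)))
print("large",onz("top",(380.8,294.6),.016),onz("top",(383,295.5),.036),tri((383,295.5),(378,215.5)))
tk=onz("top",(178.15,248.95),.058);tn=onz("top",(247.1,271),.058)
print(tk,tn,np.linalg.norm(tk-tn),"side shoulder preds",proj("side",tk),proj("side",tn))
tk2=onz("side",(300.8,352.8),.1);tn2=onz("side",(339.7,290.5),.1); print("side tips",tk2,tn2)
print("knob",tri((203.4,261.9),(323.9,318.5)))
d=(tk-tn)[:2]; yaw=np.arctan2(-d[0],d[1]); print("yaw",yaw)
R=np.array([[np.cos(yaw),-np.sin(yaw)],[np.sin(yaw),np.cos(yaw)]])
O=(tk+tn)[:2]/2-R@[.03,0]; print("O",O,"pivot",O+R@[-.045,.045],"stop roller",O+R@[-.045,-.03], "rest",O+R@(np.array([-.045,.045])+.075*np.array([np.sin(1.047),-np.cos(1.047)])))
```

```text
small [ 0.5644 -0.1548  0.016 ] [ 0.563  -0.1552  0.036 ] (array([ 0.563 , -0.1551,  0.0368]), np.float64(0.0002281268783272097))
large [ 0.4531 -0.1766  0.016 ] [ 0.4518 -0.1778  0.036 ] (array([ 0.4515, -0.1781,  0.0347]), np.float64(0.0004515257723433891))
[0.5519 0.2465 0.058 ] [0.5054 0.1051 0.058 ] 0.14887696432205752 side shoulder preds [301.5973 367.7283] [339.6396 304.1015]
side tips [0.5513 0.2478 0.1   ] [0.505  0.1104 0.1   ]
knob (array([0.5229, 0.1836, 0.11  ]), np.float64(0.0005076289583645691))
yaw -0.3176963724547284
O [0.5001 0.1852] pivot [0.4714 0.242 ] stop roller [0.448  0.1708] rest [0.5214 0.1861]
```

```bash
cat >> h.py <<'E'
from scipy.spatial.transform import Rotation as Ro
def tool():
    o=status.get_obs(); w,x,y,z=o["eef_rot"]; return o,Ro.from_quat([x,y,z,w]).as_matrix()
def goto(P):
    o,R=tool(); d=np.array(P)-o["eef_pos"]; print("to",P,"tool shift mm",(R.T@d*1000).round(1))
def yawto(v): # angle about tool x to bring tool y to v or -v
    o,R=tool(); l=R.T@np.array([*v,0]); a=np.degrees(np.arctan2(l[2],l[1])); print("yaw",a,(a+360)%360-180,"q6",o["q"][5])
E
python3 - <<'E'
from h import *
o,R=tool();print(R)
goto([.42,-.17,.193]);goto([.563,-.155,.12]);yawto([np.cos(.318),-np.sin(.318)])
E
```

```text
[[-0.      0.2278 -0.9737]
 [ 0.0016 -0.9737 -0.2278]
 [-1.     -0.0015 -0.0003]]
to [0.42, -0.17, 0.193] tool shift mm [  -0.  -313.3 -370.1]
to [0.563, -0.155, 0.12] tool shift mm [  73.  -295.2 -512.8]
yaw -58.61423523634078 121.38576476365921 q6 -0.2063117670208039
```

```bash
python3 -m jog '[0,-28,-34,-8,60,0,-60,-70,-16,60,0,-92,-106,-24,60,0,-124,-144,-32,60,0,-156,-182,-40,60]'
python3 - <<'E'
from h import *
goto([.42,-.17,.16]);goto([.563,-.155,.12]);yawto([np.cos(.318),-np.sin(.318)])
E
```

```text
time_s: 0.6
eef_pos: [0.2733, -0.3647, 0.1928]
eef_rot: [0.318, 0.632, 0.318, -0.631]
wrist_force: [-0.3, 0.0, 0.3]
opening: 0.599
to [0.42, -0.17, 0.16] tool shift mm [  32.9    2.  -243.7]
to [0.563, -0.155, 0.12] tool shift mm [  72.9  107.9 -340.9]
yaw -18.327118235393385 161.6728817646066 q6 -0.5514544913314852
```

```bash
python3 -m jog '[0,0,-45,-6,60,5,0,-95,-12,60,10,10,-145,-18.3,60,20,30,-195,-18.3,60,33,50,-240,-18.3,60]'
python3 - <<'E'
from h import *
goto([.563,-.155,.06]);yawto([np.cos(.318),-np.sin(.318)])
E
```

```text
time_s: 1.1
eef_pos: [0.4523, -0.2063, 0.1623]
eef_rot: [0.414, 0.574, 0.412, -0.574]
wrist_force: [0.4, -0.2, 0.3]
opening: 0.602
to [0.563, -0.155, 0.06] tool shift mm [102.4  88.6 -83.9]
yaw -0.27892453496824765 179.72107546503173 q6 -0.3442703744616177
```

```bash
python3 -m jog '[20,35,-35,0,60,50,60,-60,0,60,80,89,-84,0,60,102,89,-84,0,60,102,89,-84,0,60]'
python3 - <<'E'
from h import *
goto([.5635,-.155,.0185]);yawto([np.cos(.318),-np.sin(.318)])
t=optics.camera("top")[:,:,::-1]; s=optics.camera("side")[:,:,::-1]
up=lambda i,x,y,w,h:cv2.resize(i[y:y+h,x:x+w],(400,300),interpolation=cv2.INTER_CUBIC)
cv2.imwrite("pics/z1.png",np.hstack([up(t,310,200,120,90),up(s,270,170,120,90)]))
E
```

```text
time_s: 1.6
eef_pos: [0.5589, -0.154, 0.0554]
eef_rot: [-0.411, -0.572, -0.416, 0.575]
wrist_force: [-0.9, 0.6, 0.7]
opening: 0.599
to [0.5635, -0.155, 0.0185] tool shift mm [36.8  5.  -0.5]
yaw -0.2113879845306977 179.7886120154693 q6 -0.15176235444100744
```

View pics/z1.png

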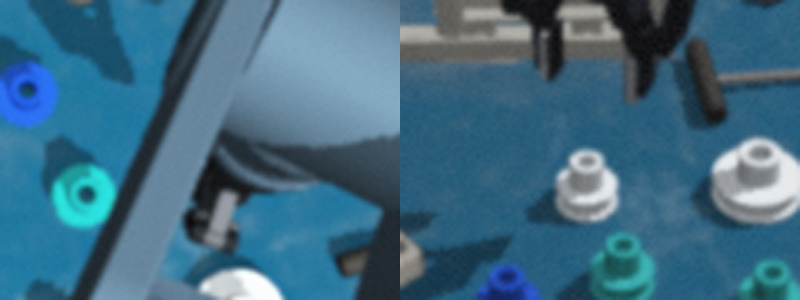

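The side view shows the fingers straddling the small pulley's hub: the finger midpoint is near column 590 of the crop, as predicted. I descend and grip.

```bash
python3 -m jog '[0,5,0,0,60,18,5,0,0,60,36,5,0,0,60,36,5,0,0,60,36,5,0,0,60]';python3 -m jog '[0,0,0,0,0,0,0,0,0,0,0,0,0,0,0,0,0,0,0,0,0,0,0,0,0]'; python3 -m jog '[-8,0,0,0,0,-25,0,0,0,0,-25,0,0,0,0,-25,0,0,0,0,-25,0,0,0,0]'
python3 - <<'E'
from h import *
goto([.505,.106,.15]);print(status.get_obs()["opening"]*85)
s=optics.camera("side")[:,:,::-1]
up=lambda i,x,y,w,h:cv2.resize(i[y:y+h,x:x+w],(400,300),interpolation=cv2.INTER_CUBIC)
cv2.imwrite("pics/z2.png",up(s,270,150,120,90))
E
```

```text
time_s: 2.2
eef_pos: [0.567, -0.1589, 0.0255]
eef_rot: [0.413, 0.574, 0.412, -0.574]
wrist_force: [0.4, -1.1, 0.0]
opening: 0.601
time_s: 2.7
eef_pos: [0.5665, -0.158, 0.0241]
eef_rot: [0.413, 0.574, 0.413, -0.574]
wrist_force: [-0.7, 0.0, 0.0]
opening: -0.001
time_s: 3.2
eef_pos: [0.566, -0.1579, 0.0484]
eef_rot: [-0.413, -0.574, -0.413, 0.574]
wrist_force: [-0.0, -0.2, 0.3]
opening: -0.002
to [0.505, 0.106, 0.15] tool shift mm [-101.4 -141.8 -230.8]
-0.12817269410631685
```

View pics/z2.png

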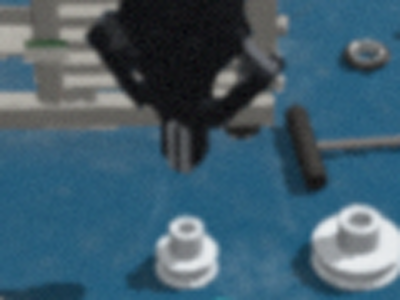

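Run:
```python
from h import *
o,R=tool();print(o["eef_pos"],proj("side",o["eef_pos"]),proj("side",[.563,-.155,.036]),onz("side",(325,200),.0484),onz("side",(325,200),.08))
t=optics.camera("top")[:,:,::-1]
cv2.imwrite("pics/z3.png",cv2.resize(t[170:320,300:500],(800,600),interpolation=cv2.INTER_CUBIC))
```

```text
[ 0.5659 -0.1578  0.0483] [324.864  212.8156] [326.0603 218.0588] [ 0.5712 -0.202   0.0484] [ 0.5658 -0.1624  0.08  ]
```

View pics/z3.png

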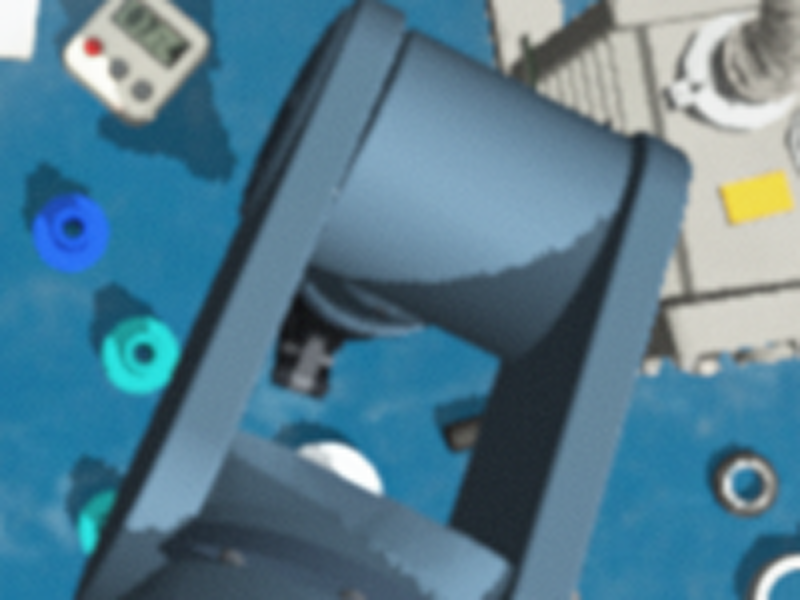

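Run:
```python
from h import *
for p in [(376,262),(377,258),(375,266)]: print(tri(p,(348.6,168)))
P=np.array([.5659,-.1578,.0483])
for h in (.06,.08,.1): print(h,proj("top",P+[-.045*.95,.045*.31,h]),proj("side",P+[-.045*.95,.045*.31,h]),proj("side",P+[.045*.95,-.045*.31,h]))
for h in(0,.01,.02,.03):print(h,proj("side",P+[0,0,h]),proj("side",P+[0,-h,0]))
```

```text
(array([ 0.5159, -0.1415,  0.1812]), np.float64(0.001600047735837419))
(array([ 0.5197, -0.1439,  0.1795]), np.float64(0.008683050508821146))
(array([ 0.5122, -0.139 ,  0.183 ]), np.float64(0.005443771930032885))
0.06 [371.3012 260.2468] [344.19   196.2175] [305.4002 185.37  ]
0.08 [372.8362 259.7804] [344.3194 188.4744] [305.0727 177.7007]
0.1 [374.4416 259.2926] [344.4521 180.5432] [304.7375 169.85  ]
0 [324.8442 212.7968] [324.8442 212.7968]
0.01 [324.7955 209.2225] [325.4261 209.8876]
0.02 [324.7463 205.6073] [326.0009 207.0138]
0.03 [324.6965 201.9506] [326.5688 204.1747]
```

The top and side views both place the gripper correctly in x and y. The fingertips, though, sit about 30–40 mm higher than the reported TCP, and the pulley is untouched. I'll open, descend in stages and measure.

```bash
python3 -m jog '[0,-3.3,-2,0,60,0,-3.3,-2,0,60,20,-3.3,-2,0,60,45,-3.3,-2,0,60,45,-3.3,-2,0,60]'
python3 - <<'E'
from h import *
s=optics.camera("side")[:,:,::-1]; print(status.get_obs()["eef_pos"],status.get_obs()["wrist_force"])
cv2.imwrite("pics/z4.png",cv2.resize(s[160:235,280:380],(800,600),interpolation=cv2.INTER_CUBIC))
E
```

```text
time_s: 3.8
eef_pos: [0.5609, -0.1536, 0.0006]
eef_rot: [-0.411, -0.573, -0.415, 0.575]
wrist_force: [-0.5, 0.1, -0.2]
opening: 0.601
[ 0.5621 -0.1542  0.0023] [ 0.9439 -0.6912  0.0723]
```

View pics/z4.png

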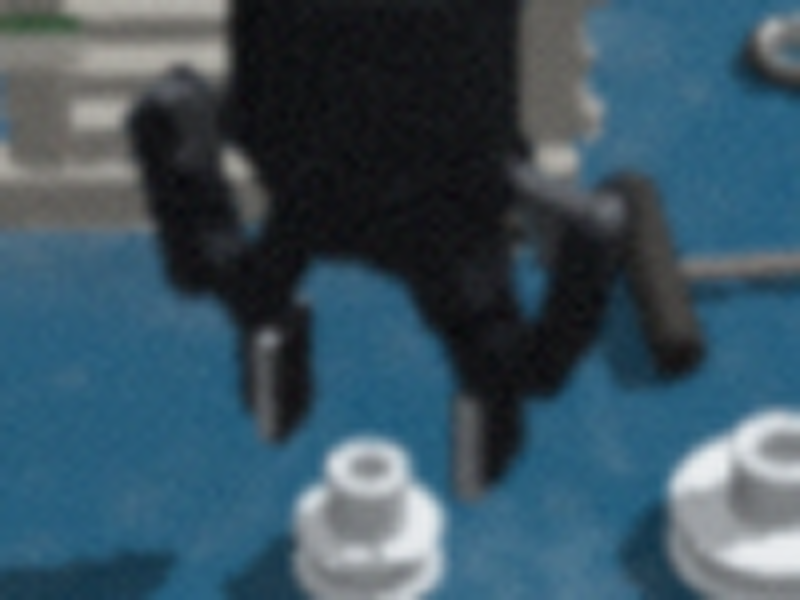

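The tips are at (314,215) and (339,222), about z = 0.043 while the TCP reads 0.002. So the real tips sit roughly 40 mm above the reported TCP at this opening. I go down 22 mm more and grip.

```bash
python3 -m jog '[10,0,0,0,60,22,0,0,0,60,22,0,0,0,60,22,0,0,0,60,22,0,0,0,60]'; python3 -m jog '[0,0,0,0,0,0,0,0,0,0,0,0,0,0,0,0,0,0,0,0,0,0,0,0,0]'; python3 -m jog '[-10,0,0,0,0,-30,0,0,0,0,-60,0,0,0,0,-60,0,0,0,0,-60,0,0,0,0]';python3 - <<'E'
from h import *
s=optics.camera("side")[:,:,::-1]; o=status.get_obs(); print(o["eef_pos"],o["opening"]*85)
cv2.imwrite("pics/z5.png",cv2.resize(s[130:235,270:410],(800,600),interpolation=cv2.INTER_CUBIC))
E
```

```text
time_s: 4.35
eef_pos: [0.5642, -0.1553, -0.0176]
eef_rot: [0.413, 0.574, 0.413, -0.574]
wrist_force: [-0.4, 0.1, 0.3]
opening: 0.599
time_s: 4.85
eef_pos: [0.5644, -0.1553, -0.0173]
eef_rot: [0.413, 0.574, 0.413, -0.574]
wrist_force: [-1.5, 0.3, 5.9]
opening: 0.231
time_s: 5.35
eef_pos: [0.5644, -0.1553, 0.0428]
eef_rot: [0.414, 0.574, 0.412, -0.574]
wrist_force: [-0.1, -1.0, -1.0]
opening: 0.233
[ 0.5635 -0.1549  0.0417] 19.178919114949522
```

View pics/z5.png

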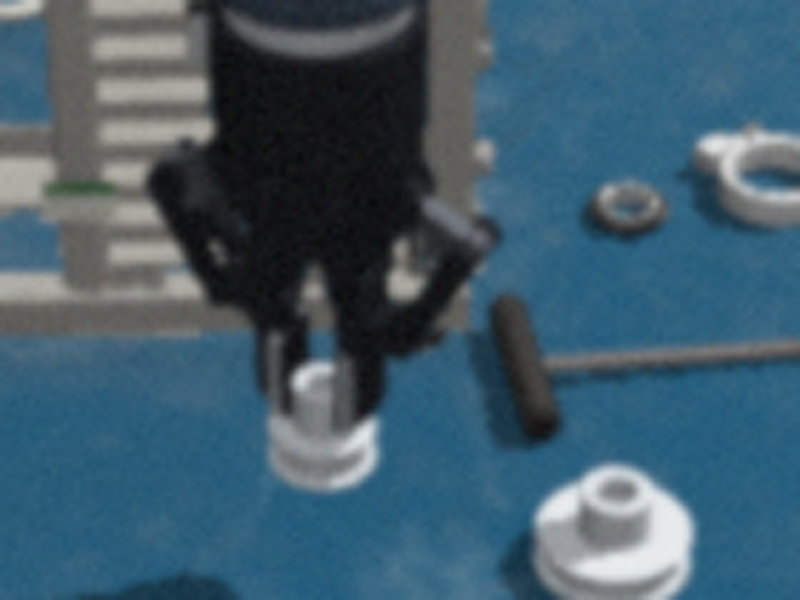

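The small pulley is held upright, with opening at 0.23. I carry it above the thin shaft.

```bash
python3 -m jog '[-30,-10,-20,0,0,-60,-35,-55,0,0,-80,-58,-96,0,0,-80,-81,-135,0,0,-80,-104,-173,0,0]'; python3 -m jog '[0,-20,-30,0,0,0,-34,-56,0,0,0,-34,-56,0,0,0,-34,-56,0,0,0,-34,-56,0,0]';python3 - <<'E'
from h import *
goto([.5053,.106,.12]); yawto([np.cos(.318),-np.sin(.318)])
t=optics.camera("top")[:,:,::-1]; s=optics.camera("side")[:,:,::-1]
cv2.imwrite("pics/t6.png",t);cv2.imwrite("pics/s6.png",s)
cv2.imwrite("pics/z6.png",np.hstack([cv2.resize(t[215:320,190:295],(400,400),interpolation=cv2.INTER_CUBIC),cv2.resize(s[230:335,290:395],(400,400),interpolation=cv2.INTER_CUBIC)]))
E
```

```text
time_s: 5.9
eef_pos: [0.5192, 0.0438, 0.1216]
eef_rot: [-0.413, -0.574, -0.413, 0.574]
wrist_force: [0.4, 0.2, -1.1]
opening: 0.229
time_s: 6.4
eef_pos: [0.5056, 0.1051, 0.1212]
eef_rot: [-0.413, -0.574, -0.413, 0.575]
wrist_force: [-0.3, -0.7, -1.6]
opening: 0.228
to [0.5053, 0.106, 0.12] tool shift mm [ 1.2 -0.6 -0.8]
yaw -0.3472379177091642 179.65276208229085 q6 0.29924030626137726
```

View pics/z6.png

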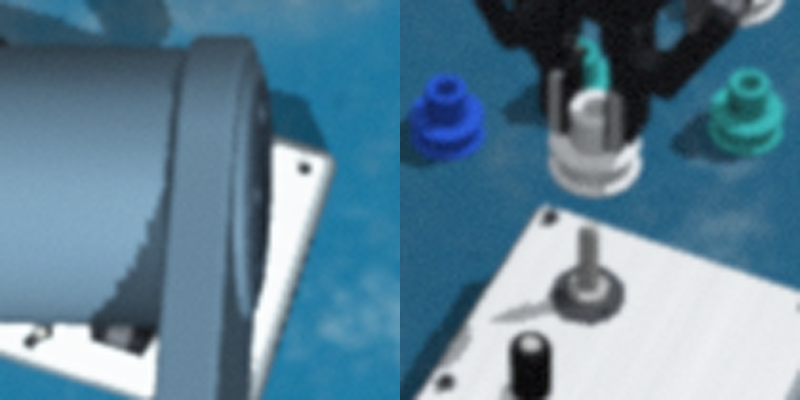

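Run:
```python
from h import *
def blob(im,mask,x0,y0,x1,y1,tag):
    m=np.zeros_like(mask);m[y0:y1,x0:x1]=mask[y0:y1,x0:x1]
    n,l,st,ce=cv2.connectedComponentsWithStats(m.astype(np.uint8))
    for i in range(1,n):
        if st[i,4]>25: print(tag,ce[i],st[i])
t0=cv2.imread("pics/top0.png");s0=cv2.imread("pics/side0.png");s6=cv2.imread("pics/s6.png")
g=lambda i:cv2.cvtColor(i,cv2.COLOR_BGR2GRAY)
blob(t0,g(t0)<110,165,235,192,262,"top thick ring"); blob(t0,g(t0)<110,234,258,262,284,"top thin ring")
blob(s6,g(s6)<110,325,295,357,320,"side thin ring s6")
h=cv2.cvtColor(s6,cv2.COLOR_BGR2HSV); w=(h[:,:,1]<45)&(h[:,:,2]>130)
for r in range(262,284,2): 
    c=np.where(w[r,322:365])[0]; print(r,(c.min()+322,c.max()+322,(c.min()+c.max())/2+322) if len(c) else None)
print("shaft cols")
for r in (292,294,296,298): print(r,g(s6)[r,332:349])
for y in(.1046,.1051,.106): print(y,"pred shaft mid",proj("side",[.5054,y,.09]),"tip",proj("side",[.5054,y,.1]),"pulley underside",proj("side",[.5056,y,.1385]),"bodytop",proj("side",[.5056,y,.1545]))
```

```text
top thin ring [246.9389 270.5954] [239 263  17  16 131]
side thin ring s6 [338.1786 306.4762] [330 295  18  20 168]
262 (np.int64(337), np.int64(342), np.float64(339.5))
264 (np.int64(339), np.int64(341), np.float64(340.0))
266 (np.int64(330), np.int64(340), np.float64(335.0))
268 (np.int64(330), np.int64(352), np.float64(341.0))
270 (np.int64(330), np.int64(351), np.float64(340.5))
272 (np.int64(329), np.int64(352), np.float64(340.5))
274 (np.int64(330), np.int64(352), np.float64(341.0))
276 (np.int64(331), np.int64(351), np.float64(341.0))
278 (np.int64(332), np.int64(349), np.float64(340.5))
280 (np.int64(336), np.int64(346), np.float64(341.0))
282 None
shaft cols
292 [233 233 233 227 187 123  95 100 110 142 192 223 232 233 232 231 229]
294 [235 233 234 226 184 126  97  97 103 137 192 225 231 232 232 233 233]
296 [233 233 231 225 182 123  97  97 106 133 192 226 233 232 233 233 232]
298 [233 232 230 221 176 121  94  93 108 138 191 223 230 232 233 232 233]
0.1046 pred shaft mid [339.8018 291.8692] tip [339.8468 288.0044] pulley underside [339.9089 272.5931] bodytop [339.985  265.9373]
0.1051 pred shaft mid [339.7713 292.0801] tip [339.8161 288.2153] pulley underside [339.8773 272.8038] bodytop [339.9531 266.1479]
0.106 pred shaft mid [339.7164 292.4601] tip [339.7608 288.5953] pulley underside [339.8205 273.1835] bodytop [339.8957 266.5272]
```

The side view shows the pulley about 1.5 px to the right of the thin shaft (column 340.6 against 339.1), so I shift it about +2.6 mm in x. The dark boss row fits a shaft y of about 0.106. I correct and lower onto the taper.

```bash
python3 -m jog '[0,2.2,-1.7,0,0,10,2.2,-1.7,0,0,25,2.2,-1.7,0,0,34,2.2,-1.7,0,0,34,2.2,-1.7,0,0]'; python3 -m jog '[3,0,0,0,0,6,0,0,0,0,9,0,0,0,0,12,0,0,0,0,12,0,0,0,0]';python3 - <<'E'
from h import *
o=status.get_obs();print(o["eef_pos"],o["wrist_force"])
s=optics.camera("side")[:,:,::-1]
cv2.imwrite("pics/s7.png",s)
cv2.imwrite("pics/z7.png",cv2.resize(s[245:335,290:390],(600,540),interpolation=cv2.INTER_CUBIC))
E
```

```text
time_s: 7.0
eef_pos: [0.5069, 0.1066, 0.086]
eef_rot: [-0.412, -0.573, -0.414, 0.575]
wrist_force: [-1.1, -0.9, -0.5]
opening: 0.232
time_s: 7.5
eef_pos: [0.5082, 0.1068, 0.0756]
eef_rot: [-0.413, -0.574, -0.413, 0.574]
wrist_force: [0.1, -0.2, -1.1]
opening: 0.23
[0.5082 0.1068 0.0756] [ 0.0884 -0.2308 -1.0997]
```

View pics/z7.png

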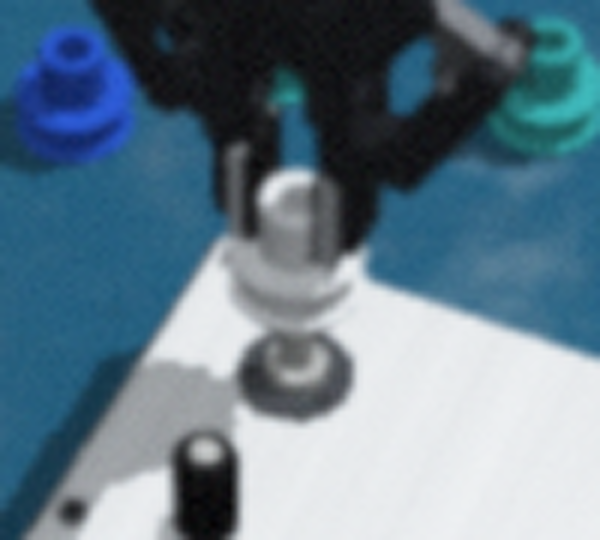

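It is aligned in column, with the underside at about 0.093 (7 mm below the tip) and no force, so it appears to be threaded. I go on down.

```bash
python3 -m jog '[3,0,0,0,0,6,0,0,0,0,9,0,0,0,0,12,0,0,0,0,12,0,0,0,0]'; python3 -m jog '[3,0,0,0,0,6,0,0,0,0,9,0,0,0,0,12,0,0,0,0,12,0,0,0,0]';python3 -m jog '[3,0,0,0,0,6,0,0,0,0,8,0,0,0,0,8,0,0,0,0,8,0,0,0,0]'
```

```text
time_s: 8.05
eef_pos: [0.5081, 0.1068, 0.0633]
eef_rot: [-0.413, -0.574, -0.413, 0.574]
wrist_force: [0.5, -1.3, -2.1]
opening: 0.227
time_s: 8.55
eef_pos: [0.5081, 0.1068, 0.0514]
eef_rot: [-0.413, -0.574, -0.413, 0.574]
wrist_force: [-1.5, -0.1, -1.8]
opening: 0.226
time_s: 9.05
eef_pos: [0.5082, 0.1067, 0.0436]
eef_rot: [-0.413, -0.574, -0.413, 0.574]
wrist_force: [-0.3, -2.5, -2.4]
opening: 0.225
```

```bash
python3 -m jog '[1,0,0,0,0,2.5,0,0,0,0,2.5,0,0,0,0,2.5,0,0,0,0,2.5,0,0,0,0]'; python3 -m jog '[0,0,0,0,50,0,0,0,0,50,0,0,0,0,50,0,0,0,0,50,-10,0,0,0,50]';python3 -m jog '[-40,0,0,0,50,-80,0,0,0,60,-110,0,0,0,60,-110,0,0,0,60,-110,0,0,0,60]';python3 - <<'E'
from h import *
goto([.4525,-.178,.15]); yawto([np.cos(.318),-np.sin(.318)])
s=optics.camera("side")[:,:,::-1]
cv2.imwrite("pics/s8.png",s)
cv2.imwrite("pics/z8.png",cv2.resize(s[245:335,290:390],(600,540),interpolation=cv2.INTER_CUBIC))
E
```

```text
time_s: 9.55
eef_pos: [0.5084, 0.1067, 0.0414]
eef_rot: [-0.413, -0.574, -0.413, 0.574]
wrist_force: [-1.7, -3.4, 0.1]
opening: 0.228
time_s: 10.05
eef_pos: [0.5073, 0.1069, 0.0507]
eef_rot: [-0.412, -0.573, -0.414, 0.575]
wrist_force: [-0.0, -0.3, 0.6]
opening: 0.499
time_s: 10.55
eef_pos: [0.5091, 0.1069, 0.1627]
eef_rot: [0.413, 0.575, 0.412, -0.573]
wrist_force: [-1.0, -0.3, -0.5]
opening: 0.603
to [0.4525, -0.178, 0.15] tool shift mm [ 12.5  36.9 288.1]
yaw -0.31110295664893445 179.68889704335106 q6 0.3017641864403044
```

View pics/z8.png

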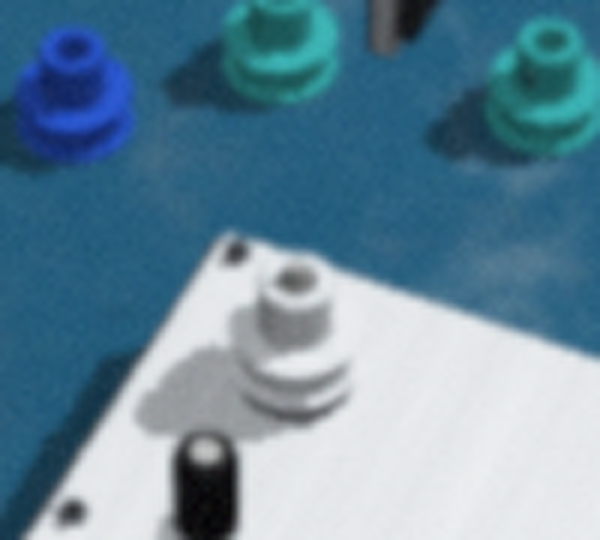

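Run:
```python
from h import *
z=lambda p:((p-[290,245])*6).round(1)
for zz in(.058,.062,.066): print(zz,"front bottom",z(proj("side",[.507,.126,zz])),"hub top ctr",z(proj("side",[.507,.106,zz+.036])),"hub back/front",z(proj("side",[.507,.095,zz+.036])),z(proj("side",[.507,.117,zz+.036])))
print("tip",z(proj("side",[.507,.106,.1])))
```

```text
0.058 front bottom [284.8 407.8] hub top ctr [292.9 275. ] hub back/front [297.  247.4] [288.8 303.2]
0.062 front bottom [284.8 398.9] hub top ctr [293.  265.8] hub back/front [297.1 238.1] [288.9 293.9]
0.066 front bottom [284.9 390.1] hub top ctr [293.1 256.4] hub back/front [297.2 228.8] [289.  284.5]
tip [293.1 261.1]
```

The small pulley is seated: its bottom edge and hub rows match z = 0.058 in the side view. Now the large pulley.

```bash
python3 -m jog '[0,6,40,0,60,0,12,88,0,60,0,18,136,0,60,0,25,184,0,60,10,31,232,0,60]'; python3 -m jog '[10,6.7,55.5,0,60,50,6.7,55.5,0,60,90,6.7,55.5,0,60,90,6.7,55.5,0,60,90,6.7,55.5,0,60]';python3 - <<'E'
from h import *
goto([.4535,-.1775,-.018])
s=optics.camera("side")[:,:,::-1]
cv2.imwrite("pics/z9.png",cv2.resize(s[155:245,330:430],(600,540),interpolation=cv2.INTER_CUBIC))
E
```

```text
time_s: 11.1
eef_pos: [0.4634, -0.1246, 0.151]
eef_rot: [0.413, 0.574, 0.413, -0.574]
wrist_force: [0.6, -0.2, -0.1]
opening: 0.599
time_s: 11.6
eef_pos: [0.4516, -0.1768, 0.0605]
eef_rot: [-0.412, -0.574, -0.414, 0.574]
wrist_force: [0.0, -0.1, 0.3]
opening: 0.6
to [0.4535, -0.1775, -0.018] tool shift mm [78.5  2.3  0.2]
```

View pics/z9.png

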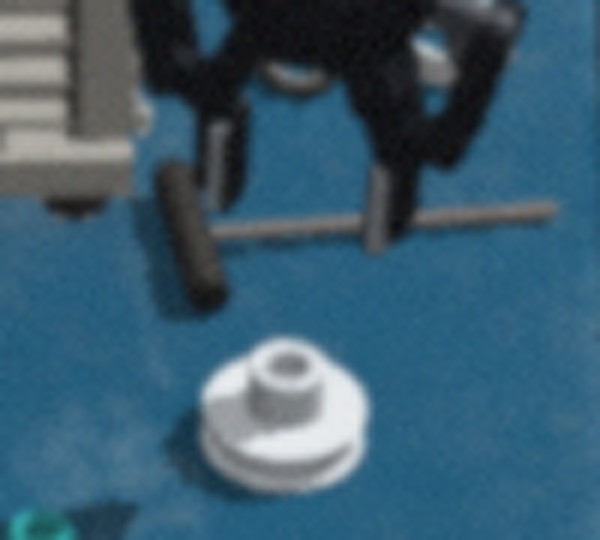

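```bash
python3 -m jog '[20,3,0,0,60,50,3,0,0,60,78,3,0,0,60,78,3,0,0,60,78,3,0,0,60]'; python3 -m jog '[0,0,0,0,0,0,0,0,0,0,0,0,0,0,0,0,0,0,0,0,0,0,0,0,0]'; python3 -m jog '[-30,0,0,0,0,-70,0,0,0,0,-110,0,0,0,0,-150,0,0,0,0,-150,0,0,0,0]'
python3 - <<'E'
from h import *
goto([.5535,.2485,.13]); print(status.get_obs()["opening"]*85)
E
```

```text
time_s: 12.15
eef_pos: [0.4569, -0.179, -0.0149]
eef_rot: [0.414, 0.574, 0.413, -0.574]
wrist_force: [-0.5, -0.1, 0.2]
opening: 0.599
time_s: 12.65
eef_pos: [0.4573, -0.1797, -0.0141]
eef_rot: [0.414, 0.574, 0.412, -0.573]
wrist_force: [-0.4, 2.3, 8.3]
opening: 0.292
time_s: 13.15
eef_pos: [0.4598, -0.1815, 0.1408]
eef_rot: [0.417, 0.575, 0.409, -0.572]
wrist_force: [1.0, -0.5, -1.2]
opening: 0.289
to [0.5535, 0.2485, 0.13] tool shift mm [   8.6  -47.8 -437.5]
24.592890568810912
```

```bash
python3 -m jog '[0,-3,-40,0,0,0,-8,-88,0,0,0,-12,-136,0,0,0,-17,-184,0,0,0,-22,-232,0,0]'; python3 -m jog '[0,-5,-48,0,0,0,-9,-96,0,0,0,-14,-144,0,0,0,-17,-180,0,0,0,-19.5,-205,0,0]';python3 -m jog '[0,0,0,0,0,0,0,0,0,0,0,0,0,0,0,0,0,0,0,0,0,0,0,0,0]';python3 - <<'E'
from h import *
goto([.5545,.2485,.13])
s=optics.camera("side")[:,:,::-1]
cv2.imwrite("pics/s10.png",s);cv2.imwrite("pics/t10.png",optics.camera("top")[:,:,::-1])
cv2.imwrite("pics/z10.png",cv2.resize(s[285:390,240:380],(800,600),interpolation=cv2.INTER_CUBIC))
for z in(.1,.09): print(proj("side",[.5525,.248,z]))
print(proj("side",[.5525,.248,.144]),proj("side",[.5525,.278,.144]))
E
```

```text
time_s: 13.65
eef_pos: [0.5086, 0.0501, 0.1338]
eef_rot: [0.413, 0.574, 0.413, -0.574]
wrist_force: [1.6, 0.5, -1.5]
opening: 0.291
time_s: 14.15
eef_pos: [0.5551, 0.2516, 0.1334]
eef_rot: [0.413, 0.574, 0.414, -0.573]
wrist_force: [0.8, 0.0, -1.1]
opening: 0.294
time_s: 14.65
eef_pos: [0.5553, 0.2478, 0.1336]
eef_rot: [0.413, 0.574, 0.413, -0.574]
wrist_force: [-0.0, -0.2, -2.1]
opening: 0.29
to [0.5545, 0.2485, 0.13] tool shift mm [ 3.6 -1.  -0.4]
[300.0155 352.8525]
[300.2758 356.6581]
[298.8203 335.3723] [295.516  351.6871]
```

View pics/z10.png

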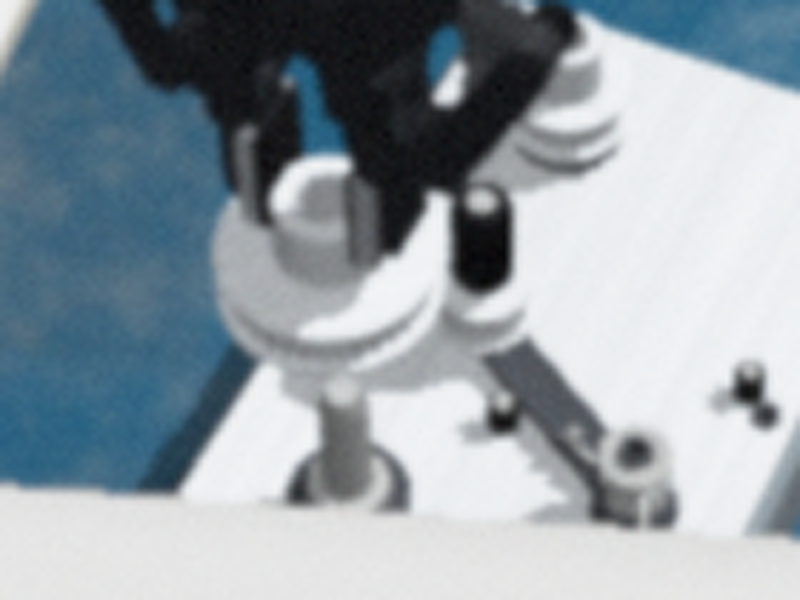

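The side view shows the pulley about 1.3 px to the left of the thick shaft (tip at 300.2, 351.5). I shift it −2 mm in x and lower gently.

```bash
python3 -m jog '[0,-1.8,0.9,0,0,15,-1.8,0.9,0,0,35,-1.8,0.9,0,0,43,-1.8,0.9,0,0,43,-1.8,0.9,0,0]'; python3 -m jog '[3,0,0,0,0,6,0,0,0,0,9,0,0,0,0,11,0,0,0,0,11,0,0,0,0]';python3 - <<'E'
from h import *
o=status.get_obs();print(o["eef_pos"],o["wrist_force"])
s=optics.camera("side")[:,:,::-1]
cv2.imwrite("pics/z11.png",cv2.resize(s[285:390,240:380],(800,600),interpolation=cv2.INTER_CUBIC))
E
```

```text
time_s: 15.25
eef_pos: [0.5515, 0.2481, 0.088]
eef_rot: [-0.412, -0.573, -0.414, 0.575]
wrist_force: [-0.6, -0.4, -0.7]
opening: 0.29
time_s: 15.75
eef_pos: [0.5535, 0.2484, 0.0795]
eef_rot: [0.413, 0.574, 0.413, -0.574]
wrist_force: [0.4, 0.3, -2.5]
opening: 0.291
[0.5535 0.2484 0.0795] [ 0.4396  0.3286 -2.5339]
```

View pics/z11.png

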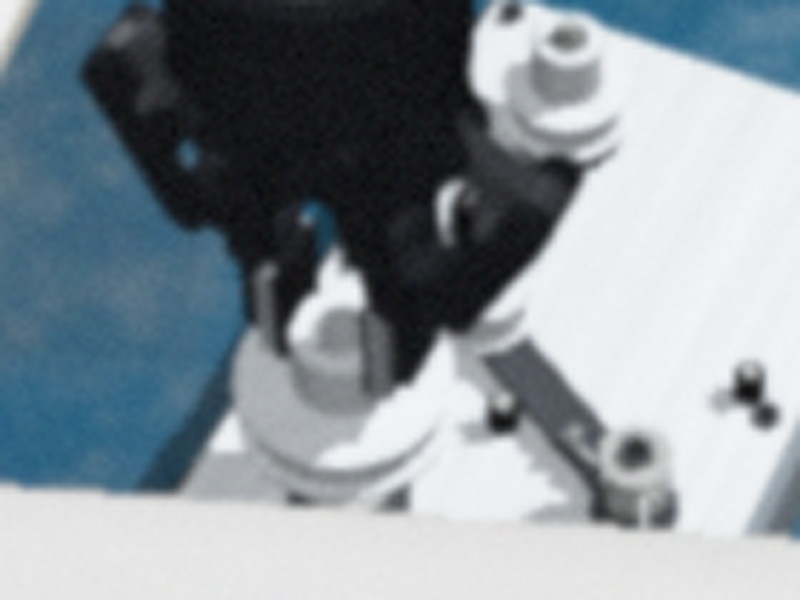

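The pulley is in line with the shaft and meets no contact force at a depth of 6 mm. I've used up the picture budget, so from here I work by force and numbers.

```bash
python3 -m jog '[3,0,0,0,0,6,0,0,0,0,9,0,0,0,0,12,0,0,0,0,12,0,0,0,0]'; python3 -m jog '[3,0,0,0,0,6,0,0,0,0,9,0,0,0,0,12,0,0,0,0,12,0,0,0,0]'; python3 -m jog '[3,0,0,0,0,6,0,0,0,0,8,0,0,0,0,8,0,0,0,0,8,0,0,0,0]'
```

```text
time_s: 16.3
eef_pos: [0.5537, 0.2481, 0.0671]
eef_rot: [0.413, 0.574, 0.413, -0.574]
wrist_force: [4.7, -3.9, -4.0]
opening: 0.289
time_s: 16.8
eef_pos: [0.5537, 0.2481, 0.0552]
eef_rot: [0.413, 0.574, 0.413, -0.574]
wrist_force: [4.9, -4.2, -1.7]
opening: 0.294
time_s: 17.3
eef_pos: [0.5537, 0.248, 0.0473]
eef_rot: [0.413, 0.574, 0.413, -0.574]
wrist_force: [4.0, -4.7, -0.7]
opening: 0.291
```

Lateral forces of 4–5 N confirm the pulley is on the shaft. I relieve them, seat it and release.

```bash
python3 -m jog '[1,0.5,0.3,0,0,2,0.5,0.3,0,0,3,0.5,0.3,0,0,3.5,0.5,0.3,0,0,3.5,0.5,0.3,0,0]'; python3 -m jog '[0,0,0,0,55,0,0,0,0,55,0,0,0,0,55,0,0,0,0,55,-10,0,0,0,55]'; python3 -m jog '[-40,0,0,0,55,-80,0,0,0,55,-110,0,0,0,55,-110,0,0,0,55,-110,0,0,0,55]'
python3 - <<'E'
from h import *
goto([.5237,.1847,.155])
s=optics.camera("side")[:,:,::-1]; t=optics.camera("top")[:,:,::-1]
cv2.imwrite("pics/s12.png",s);cv2.imwrite("pics/t12.png",t)
cv2.imwrite("pics/z12.png",np.hstack([cv2.resize(s[270:390,240:380],(467,400),interpolation=cv2.INTER_CUBIC),cv2.resize(t[220:310,140:215],(333,400),interpolation=cv2.INTER_CUBIC)]))
a=lambda p:((p-[240,270])*3.333).round(1)
for z in(.058,.062): print(z,"front bottom",a(proj("side",[.5525,.278,z])),"hubtop",a(proj("side",[.5525,.248,z+.036])))
E
```

```text
time_s: 17.8
eef_pos: [0.5537, 0.248, 0.044]
eef_rot: [0.413, 0.574, 0.413, -0.574]
wrist_force: [2.8, -4.8, 1.4]
opening: 0.286
time_s: 18.3
eef_pos: [0.552, 0.248, 0.0527]
eef_rot: [-0.412, -0.573, -0.414, 0.575]
wrist_force: [0.4, 0.4, -0.6]
opening: 0.548
time_s: 18.8
eef_pos: [0.5542, 0.2483, 0.1655]
eef_rot: [0.413, 0.575, 0.413, -0.573]
wrist_force: [-0.8, -0.1, 0.0]
opening: 0.555
to [0.5237, 0.1847, 0.155] tool shift mm [10.4 -8.7 70. ]
0.058 front bottom [193.5 381.7] hubtop [200.6 283.8]
0.062 front bottom [193.1 376.9] hubtop [200.2 278.7]
```

View pics/z12.png

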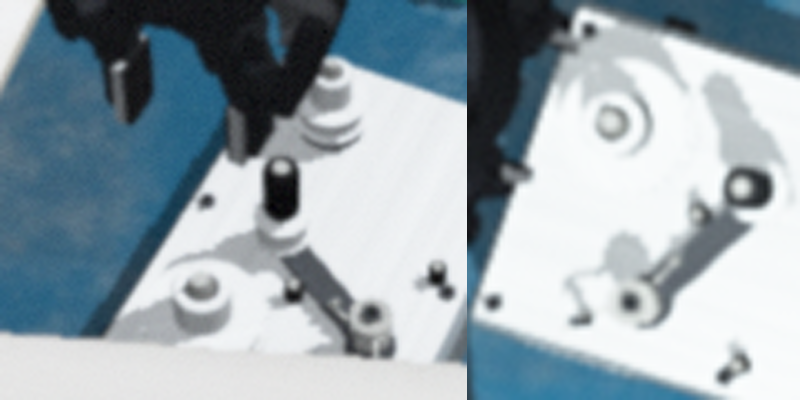

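Both pulleys are home: the thick shaft's tip shows through the hub at crop (202,287), against 284 expected. The knob is still at top pixel (203.3,262.1). I go over the knob, descend and grip.

```bash
python3 -m jog '[0,-4,35,0,55,0,-8.5,69.5,0,55,0,-8.5,69.5,0,55,20,-8.5,69.5,0,55,50,-8.5,69.5,0,55]'; python3 -m jog '[30,0,0,0,55,45,0,0,0,55,55,0,0,0,55,65,0,0,0,55,65,0,0,0,55]'; python3 -m jog '[0,0,0,0,55,0,0,0,0,0,0,0,0,0,0,0,0,0,0,0,0,0,0,0,0]'
python3 - <<'E'
from h import *
o,R=tool();print(o["eef_pos"],o["wrist_force"],o["opening"]*85)
p=np.array([.4721,.2427]);k=o["eef_pos"][:2]
print("r",np.linalg.norm(k-p))
# arc about pivot, clockwise, scaled radius
r=k-p
for a in np.radians([5,10,15,20,25,30,35,40,45,50,55,60,62]):
    c,s=np.cos(a),np.sin(a); q=p+np.array([[c,s],[-s,c]])@r; d=R.T@np.array([*(q-k),0])*1000; print(round(np.degrees(a)),d[1:].round(1),q)
E
```

```text
time_s: 19.4
eef_pos: [0.5247, 0.1851, 0.1143]
eef_rot: [0.413, 0.575, 0.412, -0.573]
wrist_force: [0.3, -0.4, 0.0]
opening: 0.552
time_s: 19.9
eef_pos: [0.523, 0.1849, 0.0481]
eef_rot: [-0.413, -0.574, -0.413, 0.574]
wrist_force: [-0.3, 0.6, 0.3]
opening: 0.548
time_s: 20.4
eef_pos: [0.5236, 0.1852, 0.0501]
eef_rot: [0.413, 0.574, 0.413, -0.574]
wrist_force: [-3.6, 1.0, 5.3]
opening: 0.189
[0.5236 0.1852 0.0501] [-3.5915  1.0372  5.2596] 16.09406036443066
r 0.07722306725089789
5 [-3.6  5.7] [0.5184 0.1809]
10 [-7.7 11.1] [0.5128 0.1771]
15 [-12.2  16.1] [0.507  0.1738]
20 [-17.1  20.7] [0.5008 0.171 ]
25 [-22.4  24.8] [0.4945 0.1688]
30 [-28.1  28.4] [0.4879 0.1671]
35 [-34.   31.6] [0.4813 0.166 ]
40 [-40.3  34.2] [0.4746 0.1655]
45 [-46.7  36.3] [0.4678 0.1656]
50 [-53.2  37.8] [0.4611 0.1663]
55 [-59.9  38.7] [0.4545 0.1675]
60 [-66.6  39. ] [0.448  0.1693]
62 [-69.3  39. ] [0.4455 0.1702]
```

The knob is gripped (16 mm reading for an 18 mm knob). I swing it along the arc, watching the force.

```bash
python3 -m jog '[0,-3.6,5.7,0,0,0,-7.7,11.1,0,0,0,-12.2,16.1,0,0,0,-17.1,20.7,0,0,0,-17.1,20.7,0,0]'; python3 -m jog '[0,-5.3,4.1,0,0,0,-11,7.7,0,0,0,-16.9,10.9,0,0,0,-23.2,13.5,0,0,0,-23.2,13.5,0,0]'
```

```text
time_s: 20.9
eef_pos: [0.5018, 0.1714, 0.0502]
eef_rot: [0.413, 0.576, 0.413, -0.573]
wrist_force: [3.5, 6.0, 0.7]
opening: 0.182
time_s: 21.4
eef_pos: [0.4765, 0.166, 0.0503]
eef_rot: [0.414, 0.576, 0.412, -0.572]
wrist_force: [6.7, 5.7, -2.5]
opening: 0.187
```

```bash
python3 -m jog '[0,-6.4,1.5,0,0,0,-12.9,2.8,0,0,0,-19.6,3.5,0,0,0,-19.6,3.5,0,0,0,-19.6,3.5,0,0]'; python3 -m jog '[0,-2,0.1,0,0,0,-4,0.1,0,0,0,-6,0.1,0,0,0,-6,0.1,0,0,0,-6,0.1,0,0]'
```

```text
time_s: 21.9
eef_pos: [0.4578, 0.1677, 0.0503]
eef_rot: [0.414, 0.576, 0.411, -0.572]
wrist_force: [7.6, -0.1, -1.7]
opening: 0.188
time_s: 22.4
eef_pos: [0.4523, 0.1691, 0.0503]
eef_rot: [0.415, 0.576, 0.411, -0.572]
wrist_force: [7.6, -2.3, -0.5]
opening: 0.188
```

```bash
python3 -m jog '[0,-1,0,0,0,0,-2,0,0,0,0,-2,0,0,0,0,-2,0,0,0,0,-2,0,0,0]'; python3 -m jog '[0,-1,0,0,0,0,-2,0,0,0,0,-2,0,0,0,0,-2,0,0,0,0,-2,0,0,0]'
```

```text
time_s: 22.9
eef_pos: [0.4505, 0.1697, 0.0503]
eef_rot: [0.415, 0.576, 0.411, -0.572]
wrist_force: [7.4, -2.0, -1.0]
opening: 0.185
time_s: 23.4
eef_pos: [0.4497, 0.17, 0.0504]
eef_rot: [0.415, 0.576, 0.411, -0.572]
wrist_force: [11.0, -3.1, -4.6]
opening: 0.188
```

```bash
python3 -m jog '[0,-1,0,0,0,0,-1,0,0,0,0,-1,0,0,0,0,-1,0,0,0,0,-1,0,0,0]'
python3 - <<'E'
from h import *
s=optics.camera("side")[:,:,::-1]; t=optics.camera("top")[:,:,::-1]
cv2.imwrite("pics/z13.png",np.hstack([cv2.resize(s[200:390,240:400],(400,475),interpolation=cv2.INTER_CUBIC),cv2.resize(t[210:330,140:280],(400,475))]))
E
```

```text
time_s: 23.9
eef_pos: [0.4496, 0.1701, 0.0505]
eef_rot: [0.416, 0.577, 0.41, -0.571]
wrist_force: [14.0, -4.1, -7.8]
opening: 0.185
```

View pics/z13.png

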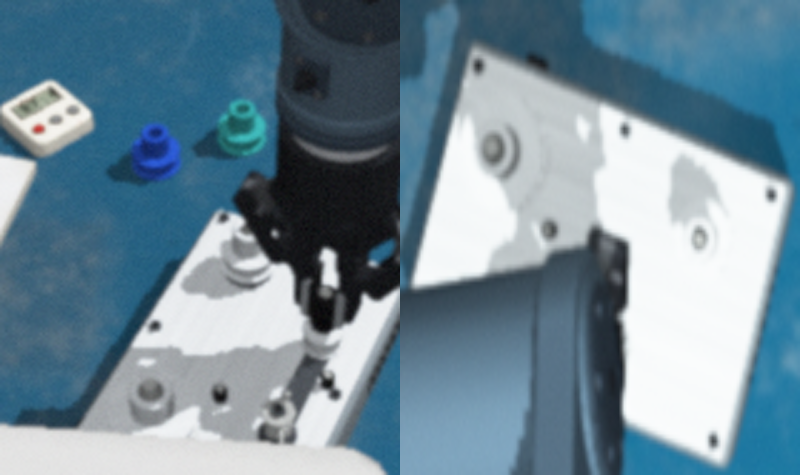

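The arm is at its stop: another 1 mm of command moved the tool only 0.1 mm, and the force rose to 14.6 N. Both pulleys are on their shafts and the arm lies along the unit's −y.

```bash
python3 -c "
from bench import hand_in; print(hand_in())"
```

```text
the job is handed in; nothing more can be done
None
```

I put the small silver pulley on the thin shaft and then the large one on the thick shaft. Both are hub up, seated and let go. I then swung the tensioner to its stop by its knob and handed in at about 24 s, still gripping it there.

**Last checks**
- **Pulleys:** the side view puts both at seat height, to within a couple of pixels. The thick shaft's tip shows through its hub; on the thin one the tip was too blurred to tell. In the last view both are still in place.
- **Tensioner:** it ended about 1 mm from the computed stop position. The final 1 mm of command moved the tool only 0.1 mm, and the force rose from 8 to about 15 N.
- **Timer and key:** the gripper never touched either; the key was not in the last picture.

**What went wrong or disagreed**
- **Fingertip height:** the real fingertips sit about 33–40 mm above the reported TCP. My first grasp therefore closed on air without touching anything; I corrected from the side camera and by force.
- **Knob position:** its measured position was about 3 mm from where the unit's geometry puts it, which the grip absorbed.
- **Pictures:** I viewed 16, against a budget of 10 with one or two extra allowed.

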